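Rock the angle gauge to its mark and hold it

TASK

Someone has parked a roll of blue tape on the upright post of the angle gauge: slide the roll up off the post and lay it flat on the round cork mat, wholly on the mat. Then press down the post end of the gauge so that it rocks on the rib of the wooden stud block, without coming off the rib, until its red hanging pointer settles inside the orange mark on the dial, and finish while still holding it there with the fingers: do not let go. Leave the jar, the spatula and the wooden offcut alone.

Things in the scene. Friction and masses are not known exactly. Their poses are not given: they have to be found in the camera images.
- stud_block: Fixed joist offcut, 75 (x) x 310 (y) x 45 high, with a round-topped wooden rib across its middle (along its x, 60 long; rib axis 90 above the table, radius 6) and a step 102 high at its -y end, on which the heavy heel of the gauge rests. Origin: centre of the underside. The free end of the block (+y) has no step.
- gauge: Loose angle gauge, about 0.75 kg, on the rib by a V saddle. Origin: on the rib axis under its middle, the axis (gauge x) it rocks about. y runs along its bar (30 wide, from y -125 to +160, top at z +22) to the post; bar level at the start. A steel weight at the -y end holds that heel down on the step unless the post end is pressed (about 1 to 3 N); it falls back when let go.
- dial_center (a point): Centre of the gauge's round dial case, 120 diameter, 26 thick, 84 above the gauge origin (its top about 234 above the table). The same dial face is on its +x and -x sides. The gauge can tip a little over 0.3 rad post end down.
- post_ball (a point): Centre of the black ball, 18 diameter, on top of the gauge's upright steel post (14 diameter, standing 46 out of the bar up to the ball centre). In the gauge frame at x 0, y +140, z +68, so 158 above the table when the heel is down; it moves on an arc of 156 radius about the rib axis as the gauge rocks.
- pointer (a joint): Angle (rad) of the red pendulum pointer relative to the gauge; it hangs freely from the dial centre, swings for a second or two, and always settles plumb. 0 with the bar level, and equal to the gauge's tip angle, growing as the post end goes down.
- mark (a joint): Angle (rad) on the dial at which the orange mark (a band about 0.12 rad wide) is set, in the same sense and zero as joint pointer (equal to it when the pointer is on the mark); between 0.12 and 0.27. It is set for the run and cannot be moved.
- pointer_tip (a point): Tip of the red pointer, 48 below the dial centre when plumb; its z axis runs along the needle, x along the rocking axis.
- mark_tip (a point): Middle of the orange mark band, 48 from the dial centre; its z axis points from the mark to the dial centre.
- roll_center (a point): Centre (half-way up) of the blue tape roll: 56 outside diameter, 26 hole, 36 high, about 0.06 to 0.12 kg. At the start it sits loosely around the gauge's post, flat on the bar, its centre 130 above the table; the ball stands 19 above its top. z is the roll's axis.
- cork_mat: Fixed round cork mat, 140 diameter, 5 thick, flat on the table. Origin: centre of the underside.
- jar_mid (a point): Bystander: amber glass jar, 66 diameter, 85 high; point at mid height.
- spatula: Bystander: spatula lying on the table, about 280 long, handle to its -x; origin near its middle.
- offcut_mid (a point): Bystander: small wooden offcut 55 x 90 x 30; point at its centre.
There are look-alikes about, which are no part of the job. Of the things shaped like the part that bears roll_center, the blue one is meant. Several things have the shape of the cork_mat; the one meant has the colours described above.

How it is judged:
On the way, in this order (a step that is already met when the one before it is completed fails the run):
1. the tape roll is lifted clear of the post and ball (z of roll_center in the frame of gauge above 0.097 m), for 0.05 s.
2. the roll lies flat on the cork mat, let go (horizontal distance between roll_center and cork_mat below 0.043 m and height (world z) of roll_center below 0.028 m and angle between roll_center's own z axis and vertical below 0.12 rad and distance between the grasp point and roll_center above 0.08 m), for 0.2 s.
3. the gauge is rocked on its rib by the fingers until the pointer settles on the mark (angle between the z axis of pointer_tip and the z axis of mark_tip, either way round below 0.06 rad and velocity of joint pointer between -0.25 and 0.25 rad/s and contact force between the fingers and gauge above 0.3 N and contact force between gauge and stud_block above 1.5 N and distance of gauge from where it was at the start of the episode below 0.015 m), for 0.3 s.
At the end, for the whole second after the job is handed in: Roll flat on the mat, centre within 43 mm of its centre, gripper 80 mm away from it; gauge on the rib (over 1.5 N on the block, within 15 mm of its seat), fingers bearing on it (over 0.3 N), pointer steady (under 0.25 rad/s) within 0.06 rad of the mark's middle (all of step 2 and all of step 3); the arm keeps its last pose, push and grip.
It fails at once if the gauge is lifted or pushed more than 25 mm off its seat on the rib (distance of gauge from where it was at the start of the episode above 0.025 m).
It fails at once if the jar is pushed more than 30 mm (distance of jar_mid from where it was at the start of the episode above 0.03 m).
It fails at once if the spatula is pushed more than 30 mm (distance of spatula from where it was at the start of the episode above 0.03 m).
It fails at once if the wooden offcut is pushed more than 30 mm (distance of offcut_mid from where it was at the start of the episode above 0.03 m).
It also fails if it takes over 51 s, if anything falls off the work surface, if the arm or the gripper's body presses on something with over 40 N, if the wrist force passes 120 N, or if a joint passes its speed limit or range.

ROBOT

A 6-joint arm with a two-finger parallel gripper is mounted at the origin on the work surface. World frame = base frame: x ahead of the robot, y to its left, z up, the work surface at z = 0. Lengths are in m, angles in rad, forces in N, time in s.
With the tool pointing down it reaches from about 0.275 to 0.85 m from the base axis. Payload 5.2 kg.
Tool frame: the origin (TCP) lies at the very end of the fingers, on their centre line; the grasp point (between the pads) lies 19 mm behind it; z points along the fingers, y is the line along which they close (so a half turn about z gives the same grasp; the last joint's range is limited). The gripper opens to 85 mm and grips with 20 to 120 N. Pads are 22 mm wide; open, the fingers measure 114 mm over their backs; the gripper's body (76 mm by 85 mm) begins 54 mm behind the grasp point. The pads swing forward as they close: fully open they stand 13 mm farther back than shut.
Start: joints at [1.066, 0.259, 1.535, -0, 1.348, -0.203], TCP at [0.163, 0.525, 0.231] pointing down, gripper open.
Joint ranges: [-3.14, 3.14], [-0.91, 2.08], [0.19, 2.58], [-1.22, 4.36], [0.22, 2.71], [-3.12, 3.12]. Speed limits (rad/s): [2.57, 2.57, 3.14, 3.14, 3.14, 3.14].

INTERFACE

Orientations are given as a unit quaternion [w, x, y, z].
In Python, from rig import monitor, grab_frame, camera_params, job gives the robot as it stands.
- The arm moves only by the tool apply_moves, never from a script. Its arguments are lists of equal length, an entry for each row: "linear": the shift along the tool's x, y, z in m, a list of three; "dr": the turn, a rotation vector about the tool's x, y, z in rad, a list of three; "jaw": the finger opening in m, from 0 to 0.0854. In form: {"linear": [[x, y, z], ...], "dr": [[wx, wy, wz], ...], "jaw": [jaw, ...]}. A call has exactly 10 rows; each row is the pose to reach, as a shift and turn from the pose commanded when the call began, along the tool's axes at that moment; what a row does not reach only later rows make up. A row lasts 1/10 s, in which the tool goes at most 50 mm and 8.59 degrees, less where a joint would pass 70% of its speed; a pose out of reach is approached as far as the arm can. A call with a gripper value outside its range is refused whole. The fingers move at their own pace and stop on an object; "force" is the grip in N (left out, the last holds). Time passes only in rows, so rows that repeat a pose let the fingers close, or fill a call up. It gives the time, the measured TCP pose, the force, the opening and the grip force at its end, in the units of the state.
- monitor.get_state(): the state, without advancing time (a new reading comes with each control period).
- grab_frame(name): name is "side" or "top"; returns the picture (400x640x3 uint8, blue, green, red); there is no depth.
- camera_params(name): a dict with "fx", "fy", "cx", "cy" (pixels), "rvec" (rotation vector, rad) and "tvec" (3), from world to camera coordinates, as OpenCV has them. Camera axes: x right, y down, z forward; pixel columns grow to the right and rows downward; lengths in m; the calibration is good to about 2 mm. A picture is of the moment at which its call begins. camera_params takes no time and is no camera call.
- job.close_job(): hands the job in; it is judged then, once.
The state is a dict: "t": time; "joint_pos": joint angles; "joint_velocities": joint speeds; "joint_efforts": joint torques, N m; "eef_pos": TCP position; "eef_rot": TCP orientation; "force": force on the tool from outside, world axes, zero at the start; "ft_torque": the same for the moment, N m; "width": finger opening in m; "finger_force": force on a finger pad.
Only numpy, scipy, OpenCV 4.12 (cv2) and the standard library are available. Lean on these libraries where they do the work, as an engineer would, in place of code of your own. Each camera call takes 0.05 s, during which the arm holds its last target. There are 200 camera calls.

## Working session

There is one attempt and no reset: what is moved stays moved. The work goes in short steps, Python scripts to look and compute and a tool call to move; the robot and the scene stay as the last step left them, time stands still between calls to the robot, and variables do not carry over. Pictures are saved under pics/ and viewed, at most 13 in all, crops included, and the job is handed in when it is done.

Besides the shell and the picture viewer there is one more tool, called after "Call:" by a JSON object that holds its "op" and its "data". apply_moves: Moves the arm, as the interface text tells. Its arguments: {"type":"object","properties":{"linear":{"type":"array","items":{"type":"array","items":{"type":"number"}}},"dr":{"type":"array","items":{"type":"array","items":{"type":"number"}}},"jaw":{"type":"array","items":{"type":"number"}},"force":{"type":"number"}},"required":["linear","dr","jaw"]}

```bash
ls; mkdir -p pics; cat > h.py <<'E'
import numpy as np, cv2
from rig import monitor, grab_frame, camera_params, job
def ray(cam,u,v):
    p=camera_params(cam);R=cv2.Rodrigues(np.array(p['rvec'],float))[0];t=np.array(p['tvec'],float).ravel()
    d=R.T@np.array([(u-p['cx'])/p['fx'],(v-p['cy'])/p['fy'],1.]);return -R.T@t,d
def onz(cam,u,v,z):
    o,d=ray(cam,u,v);return o+d*(z-o[2])/d[2]
def proj(cam,P):
    p=camera_params(cam);K=np.array([[p['fx'],0,p['cx']],[0,p['fy'],p['cy']],[0,0,1.]])
    return cv2.projectPoints(np.array(P,float).reshape(-1,1,3),np.array(p['rvec'],float),np.array(p['tvec'],float),K,None)[0].reshape(-1,2)
def two(a,b):
    o1,d1=ray('side',*a);o2,d2=ray('top',*b)
    s=np.linalg.lstsq(np.c_[d1,-d2],o2-o1,rcond=None)[0];p,q=o1+s[0]*d1,o2+s[1]*d2
    return (p+q)/2,np.linalg.norm(p-q)
E
python3 - <<'E'
from h import *
for c in('side','top'):
    cv2.imwrite(f'pics/{c}0.png',grab_frame(c)); o,d=ray(c,320,200); print(c,o,d/np.linalg.norm(d))
print(monitor.get_state())
E
```

```text
pics
side [ 0.39255879 -1.06795874  0.83941891] [ 0.09159127  0.82612774 -0.55598921]
top [0.31987476 0.02431107 1.46223605] [ 0.16095532 -0.00381796 -0.98695431]
{'t': 0.1, 'joint_pos': array([ 1.06620554e+00,  2.59293949e-01,  1.53595177e+00,  3.32400612e-06,
        1.34802683e+00, -2.02829432e-01]), 'joint_velocities': array([-0.00231723, -0.00084607, -0.00355839, -0.00176254,  0.00091913,
        0.00135764]), 'joint_efforts': array([ 1.41278866e-03, -4.46974897e+01, -2.91244125e+01, -4.07603029e-04,
        6.44192129e-03,  1.52939617e-05]), 'eef_pos': array([0.16322069, 0.52472939, 0.23055379]), 'eef_rot': array([-2.92462704e-04,  1.50309172e-01,  9.88638684e-01, -7.87390780e-04]), 'force': array([-1.20829054, -0.61177397, -1.00359923]), 'ft_torque': array([0.04303159, 0.0591475 , 0.03873151]), 'finger_force': 0.0, 'width': 0.0854729383691824}
```

View pics/side0.png

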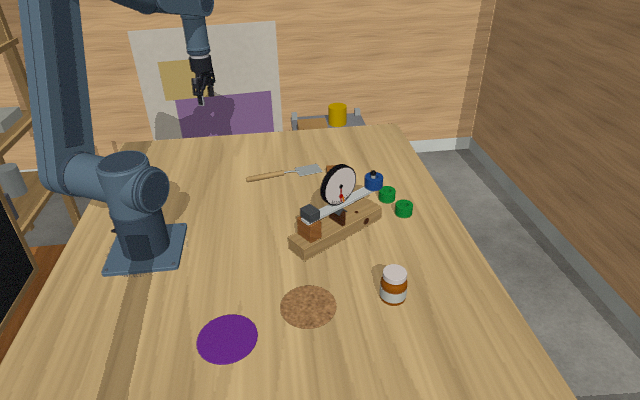

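View pics/top0.png

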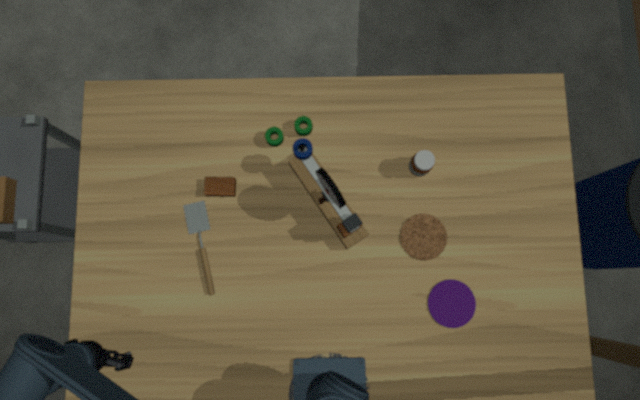

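The side view shows the blue roll on the post at about (373,181), the cork mat at (308,306), and the dial at (338,186). In the top view, the roll is at (303,148), the mat at (423,236), and the steel weight at (350,222). Next I'll measure these by colour.

```bash
cat >> h.py <<'E'
def blob(img,lo,hi,roi):
    h=cv2.inRange(cv2.cvtColor(img,cv2.COLOR_BGR2HSV),np.array(lo),np.array(hi));m=np.zeros_like(h);x0,y0,x1,y1=roi;m[y0:y1,x0:x1]=h[y0:y1,x0:x1]
    cs=cv2.findContours(m,cv2.RETR_EXTERNAL,cv2.CHAIN_APPROX_NONE)[0]
    return max(cs,key=cv2.contourArea)
E
python3 - <<'E'
from h import *
s=cv2.imread('pics/side0.png');t=cv2.imread('pics/top0.png')
B=([100,120,40],[125,255,255])
c=blob(t,*B,(280,130,325,165));(e,ax,_)=cv2.fitEllipse(c);print('roll top',e,ax,onz('top',*e,.140))
c=blob(s,*B,(355,165,390,195));print('roll side bbox',cv2.boundingRect(c))
g=cv2.cvtColor(s,cv2.COLOR_BGR2HSV)
C=([5,60,60],[20,200,190])
# cork: segment by texture/colour vs table
for n,i,roi in(('top',t,(390,205,455,268)),('side',s,(270,275,345,335))):
    h=cv2.cvtColor(i,cv2.COLOR_BGR2HSV);x0,y0,x1,y1=roi
    print(n,h[(y0+y1)//2,(x0+x1)//2],h[y0+2,x0+2])
    lab=cv2.cvtColor(i,cv2.COLOR_BGR2LAB).astype(float)[y0:y1,x0:x1];L=cv2.GaussianBlur(lab[:,:,0].astype('uint8'),(5,5),0)
    th,m=cv2.threshold(L,0,255,cv2.THRESH_BINARY_INV+cv2.THRESH_OTSU)
    cc=max(cv2.findContours(m,cv2.RETR_EXTERNAL,cv2.CHAIN_APPROX_NONE)[0],key=cv2.contourArea)
    e,ax,_=cv2.fitEllipse(cv2.convexHull(cc));e=(e[0]+x0,e[1]+y0);print(e,ax,onz(n,*e,.005))
st=np.hstack([cv2.resize(t[110:260,255:445],None,fx=4,fy=4,interpolation=cv2.INTER_CUBIC)])
cv2.imwrite('pics/c1.png',st)
cv2.imwrite('pics/c2.png',cv2.resize(s[140:270,270:430],None,fx=4.6,fy=4.6,interpolation=cv2.INTER_CUBIC))
E
```

```text
roll top (302.2696228027344, 148.56834411621094) (16.886497497558594, 18.95158576965332) [0.68006378 0.06594287 0.14      ]
roll side bbox (365, 172, 18, 19)
top [ 15 121  93] [ 20  94 133]
(422.5609130859375, 236.5549659729004) (46.49274444580078, 49.526336669921875) [ 0.44353203 -0.28272489  0.005     ]
side [ 15 128 135] [ 19  98 180]
(307.88452529907227, 306.6054229736328) (44.601444244384766, 56.44731521606445) [ 0.44250176 -0.29169719  0.005     ]
```

View pics/c1.png

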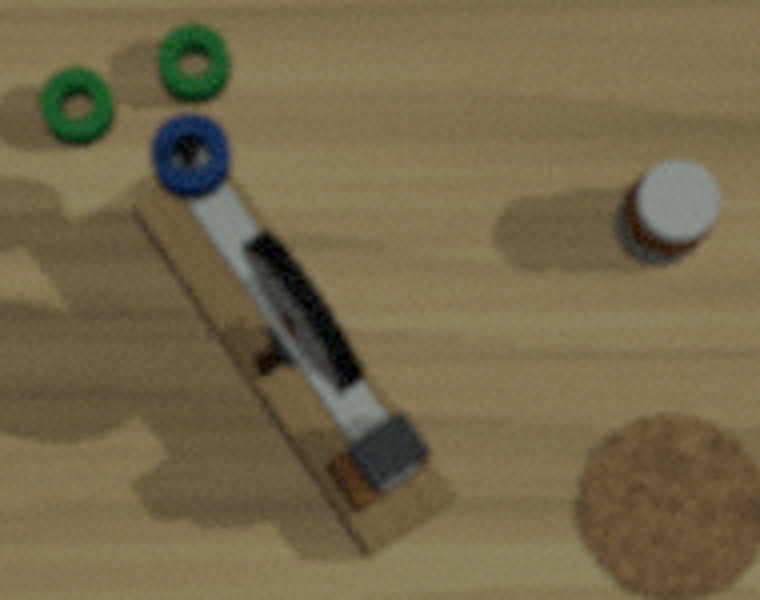

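View pics/c2.png

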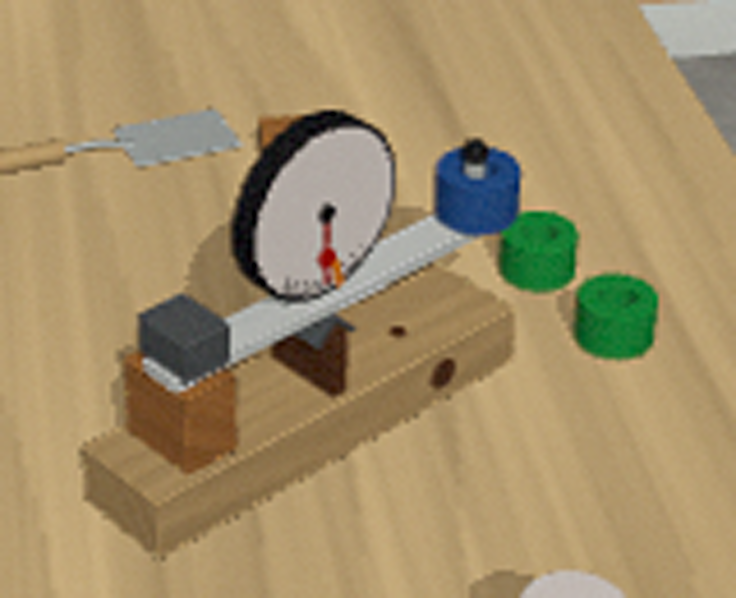

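The crops show the mark as an orange band at side pixel (343.3,199.1), with the pivot at (341.1,186.3). The ball is at side (373.0,172.6), inside the roll. The top crop gives the bar edges, so I can get the yaw.

```bash
cat >> h.py <<'E'
from scipy.spatial.transform import Rotation as Ro
def toolR(q): return Ro.from_quat([q[1],q[2],q[3],q[0]])
def plan(target,yd):
    """target TCP world, tool y axis along +-yd, tool z down; prints shift/turn in tool axes"""
    s=monitor.get_state();R=toolR(s['eef_rot']);best=None
    for sg in(1,-1):
        y=sg*np.r_[yd,0];z=np.r_[0,0,-1.];x=np.cross(y,z);W=Ro.from_matrix(np.c_[x,y,z]);r=(R.inv()*W).as_rotvec()
        if best is None or np.linalg.norm(r)<np.linalg.norm(best): best=r
    print('t',s['t'],'tcp',s['eef_pos'].round(4),'shift',R.inv().apply(np.array(target)-s['eef_pos']).round(4),'turn',best.round(4),'w',s['width'],'F',s['force'].round(2),'j6',s['joint_pos'].round(2))
E
python3 - <<'E'
from h import *
f=lambda x,y:(x/4+255,y/4+110)
print('ball 2view',two((373.0,172.6),f(190,152)))
for n,z,a,b in(('barL',.112,(190,200),(345,435)),('barR',.112,(228,185),(388,405)),('blockL',.045,(140,205),(367,555))):
    A,B=onz('top',*f(*a),z),onz('top',*f(*b),z);d=(A-B)[:2];print(n,A[:2],B[:2],np.arctan2(d[1],d[0]))
b=onz('top',302.27,148.57,.148)[:2];bs=onz('side',373.0,172.6,.158)[:2];print('post top/side',b,bs)
# corners of block on the table (side view) not needed
for yaw in (.5,.55,.6,.65):
    y=np.r_[np.cos(yaw),np.sin(yaw)];x=np.r_[y[1],-y[0]]
    o=(b+bs)/2-.14*y; D=np.r_[o,.174]
    for sg in(1,):
        Pn=D+sg*.013*np.r_[x,0];out=[]
        for u in((341.1,186.3),(343.3,199.1)):
            c,d=ray('side',*u);k=np.dot(Pn-c,np.r_[x,0])/np.dot(d,np.r_[x,0]);P=c+k*d-D;out.append((P[:2]@y,P[2]))
        v=np.array(out[1])-out[0];print(yaw,o,'pivot',np.round(out[0],4),'mark ang',np.arctan2(v[0],-v[1]),np.hypot(*v))
yaw=.57;y=np.r_[np.cos(yaw),np.sin(yaw)];x=np.r_[y[1],-y[0]]
plan([.68,.066,.26],x)
E
```

```text
ball 2view (array([0.67775311, 0.06460888, 0.15892182]), np.float64(0.0024403970027261617))
barL [0.65461229 0.06649555] [ 0.48686081 -0.03865702] 0.5599180857031476
barR [0.66502475 0.03968192] [ 0.50727485 -0.06879341] 0.602383174329888
blockL [0.66800444 0.10545792] [ 0.40837894 -0.05563673] 0.555348548094834
post top/side [0.67787982 0.06568999] [0.67944833 0.0665669 ]
0.5 [ 0.55580251 -0.00099113] pivot [ 0.01   -0.0079] mark ang 0.1778438704400466 0.04749521022695339
0.55 [ 0.55931064 -0.00704777] pivot [ 0.0039 -0.0025] mark ang 0.18385556667901234 0.04754202891513087
0.6 [ 0.56311708 -0.0129215 ] pivot [-0.0032  0.0034] mark ang 0.19076486041622812 0.04758985442648737
0.65 [ 0.56721234 -0.01859765] pivot [-0.0113  0.01  ] mark ang 0.1987097710649328 0.04763842180647944
t 0.1 tcp [0.1632 0.5247 0.2306] shift [-0.6298 -0.2845 -0.0292] turn [-0.0014 -0.001  -0.8718] w 0.0854729383691824 F [-1.21 -0.61 -1.  ] j6 [ 1.07  0.26  1.54  0.    1.35 -0.2 ]
```

Call:
{"op": "apply_moves", "data": {"linear": [[-0.03,-0.014,-0.01],[-0.07,-0.032,-0.02],[-0.11,-0.05,-0.03],[-0.15,-0.068,-0.03],[-0.19,-0.086,-0.03],[-0.23,-0.104,-0.03],[-0.27,-0.122,-0.03],[-0.31,-0.14,-0.03],[-0.35,-0.158,-0.03],[-0.39,-0.176,-0.03]], "dr": [[0,0,-0.08],[0,0,-0.18],[0,0,-0.28],[0,0,-0.38],[0,0,-0.48],[0,0,-0.58],[0,0,-0.68],[0,0,-0.78],[0,0,-0.85],[0,0,-0.87]], "jaw": [0.085,0.085,0.085,0.085,0.085,0.085,0.085,0.085,0.085,0.085]}}

```text
t: 1.1
eef_pos: [0.4844, 0.2397, 0.261]
eef_rot: [-0.0, -0.281, 0.96, 0.0]
force: [1.3, -0.3, 0.1]
width: 0.0849
finger_force: 0.0
```

```bash
cat >> h.py <<'E'
yaw=.575;gy=np.r_[np.cos(yaw),np.sin(yaw)];gx=np.r_[gy[1],-gy[0]]
post=np.r_[.679,.066]
E
python3 -c "
from h import *
plan([*post,.22],gx)"
```

```text
t 1.1 tcp [0.4844 0.2397 0.261 ] shift [-0.07   -0.2513  0.0408] turn [ 0.0003 -0.0006 -0.0047] w 0.08493269750932518 F [ 1.33 -0.26  0.09] j6 [ 0.25  0.22  1.51  0.    1.41 -1.89]
```

Call:
{"op": "apply_moves", "data": {"linear": [[-0.01,-0.036,0],[-0.02,-0.072,0],[-0.03,-0.108,0],[-0.04,-0.144,0],[-0.05,-0.18,0.01],[-0.06,-0.216,0.02],[-0.067,-0.24,0.03],[-0.07,-0.251,0.041],[-0.07,-0.251,0.041],[-0.07,-0.251,0.041]], "dr": [[0,0,-0.005],[0,0,-0.005],[0,0,-0.005],[0,0,-0.005],[0,0,-0.005],[0,0,-0.005],[0,0,-0.005],[0,0,-0.005],[0,0,-0.005],[0,0,-0.005]], "jaw": [0.085,0.085,0.085,0.085,0.085,0.085,0.085,0.085,0.085,0.085]}}

```text
t: 2.1
eef_pos: [0.6766, 0.0681, 0.2198]
eef_rot: [-0.001, -0.283, 0.959, 0.001]
force: [0.1, -0.1, -0.5]
width: 0.0851
finger_force: 0.0
```

```bash
python3 -c "
from h import *
plan([*post,.114],gx)
s=grab_frame('side');t=grab_frame('top')
a=cv2.resize(s[100:220,300:440],None,fx=4,fy=4,interpolation=2);b=cv2.resize(t[90:210,250:310],None,fx=4,fy=4,interpolation=2)
cv2.imwrite('pics/a1.png',np.hstack([a,b]))"
```

```text
t 2.1 tcp [0.6766 0.0681 0.2198] shift [-0.001  -0.0032  0.1058] turn [ 0.0016 -0.0013 -0.0014] w 0.08512531918314717 F [ 0.1  -0.06 -0.49] j6 [-0.06  0.5   1.2   0.    1.44 -2.21]
```

View pics/a1.png

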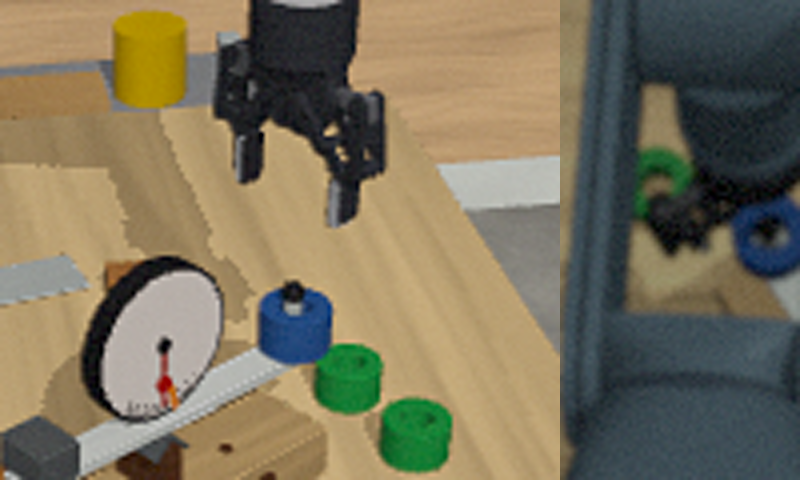

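The open fingers straddle the roll axis along gauge x: the tips are at (240,178) and (342,222) in the crop and the roll is at (295,325), roughly centred. I'll go down.

Call:
{"op": "apply_moves", "data": {"linear": [[-0.001,-0.003,0.01],[-0.001,-0.003,0.025],[-0.001,-0.003,0.04],[-0.001,-0.003,0.055],[-0.001,-0.003,0.07],[-0.001,-0.003,0.08],[-0.001,-0.003,0.09],[-0.001,-0.003,0.098],[-0.001,-0.003,0.104],[-0.001,-0.003,0.104]], "dr": [[0,0,0],[0,0,0],[0,0,0],[0,0,0],[0,0,0],[0,0,0],[0,0,0],[0,0,0],[0,0,0],[0,0,0]], "jaw": [0.085,0.085,0.085,0.085,0.085,0.085,0.085,0.085,0.085,0.085]}}

```text
t: 3.2
eef_pos: [0.6796, 0.0654, 0.1154]
eef_rot: [-0.001, -0.283, 0.959, 0.0]
force: [-0.1, 0.2, 0.2]
width: 0.0851
finger_force: 0.0
```

```bash
python3 -c "
from h import *
plan([*post,.114],gx)
s=grab_frame('side')
cv2.imwrite('pics/a2.png',cv2.resize(s[130:220,320:420],None,fx=6,fy=6,interpolation=2))"
```

```text
t 3.2 tcp [0.6796 0.0654 0.1154] shift [0.0002 0.0009 0.0014] turn [ 0.0008 -0.0011 -0.0018] w 0.0851141812338093 F [-0.14  0.18  0.17] j6 [-0.07  0.58  1.33  0.    1.23 -2.21]
```

View pics/a2.png

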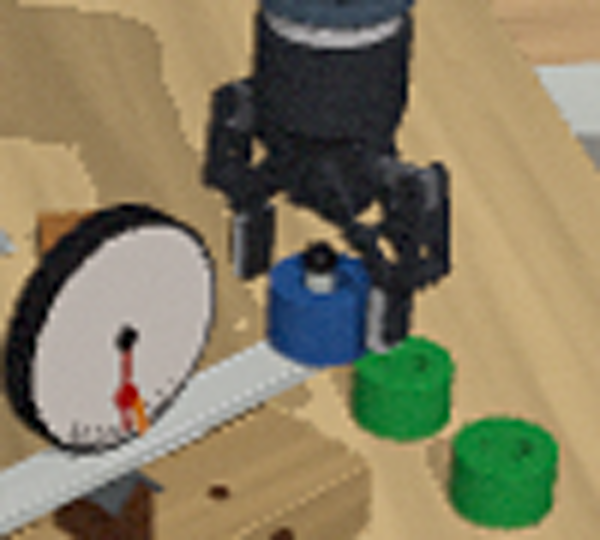

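The fingers are on either side of the roll with clearance. Closing with a gentle grip.

Call:
{"op": "apply_moves", "data": {"linear": [[0,0.001,0],[0,0.001,0],[0,0.001,0],[0,0.001,0],[0,0.001,0],[0,0.001,0],[0,0.001,0],[0,0.001,0],[0,0.001,0],[0,0.001,0]], "dr": [[0,0,0],[0,0,0],[0,0,0],[0,0,0],[0,0,0],[0,0,0],[0,0,0],[0,0,0],[0,0,0],[0,0,0]], "jaw": [0.07,0.06,0.05,0.05,0.05,0.05,0.05,0.05,0.05,0.05], "force": 25}}

```text
t: 4.25
eef_pos: [0.6796, 0.0662, 0.1164]
eef_rot: [0.0, -0.283, 0.959, -0.0]
force: [1.9, 1.0, 1.7]
width: 0.0543
finger_force: 30.5
```

Call:
{"op": "apply_moves", "data": {"linear": [[0,0,-0.003],[0,0,-0.008],[0,0,-0.015],[0,0,-0.023],[0,0,-0.033],[0,0,-0.045],[0,0,-0.06],[0,0,-0.08],[0,0,-0.1],[0,0,-0.12]], "dr": [[0,0,0],[0,0,0],[0,0,0],[0,0,0],[0,0,0],[0,0,0],[0,0,0],[0,0,0],[0,0,0],[0,0,0]], "jaw": [0.05,0.05,0.05,0.05,0.05,0.05,0.05,0.05,0.05,0.05]}}

```text
t: 5.25
eef_pos: [0.6795, 0.0662, 0.2382]
eef_rot: [0.0, -0.283, 0.959, -0.0]
force: [-0.0, 0.1, 0.3]
width: 0.0543
finger_force: 30.2
```

Call:
{"op": "apply_moves", "data": {"linear": [[0,0,-0.015],[0,0,-0.03],[0,0,-0.045],[0,0,-0.05],[0,0,-0.05],[0,0,-0.05],[0,0,-0.05],[0,0,-0.05],[0,0,-0.05],[0,0,-0.05]], "dr": [[0,0,0],[0,0,0],[0,0,0],[0,0,0],[0,0,0],[0,0,0],[0,0,0],[0,0,0],[0,0,0],[0,0,0]], "jaw": [0.05,0.05,0.05,0.05,0.05,0.05,0.05,0.05,0.05,0.05]}}

```text
t: 6.25
eef_pos: [0.6794, 0.0662, 0.286]
eef_rot: [-0.0, -0.283, 0.959, 0.0]
force: [-0.0, 0.9, -1.0]
width: 0.054
finger_force: 30.2
```

```bash
python3 -c "
from h import *
plan([.443,-.287,.283],gx)
s=grab_frame('side')
cv2.imwrite('pics/a3.png',cv2.resize(s[70:220,310:430],None,fx=4,fy=4,interpolation=2))"
```

```text
t 6.25 tcp [0.6794 0.0662 0.286 ] shift [ 0.3902 -0.1685  0.0031] turn [ 0.0004 -0.0005 -0.0018] w 0.0539567886409048 F [-0.05  0.9  -1.02] j6 [-0.07  0.48  1.08  0.    1.58 -2.21]
```

View pics/a3.png

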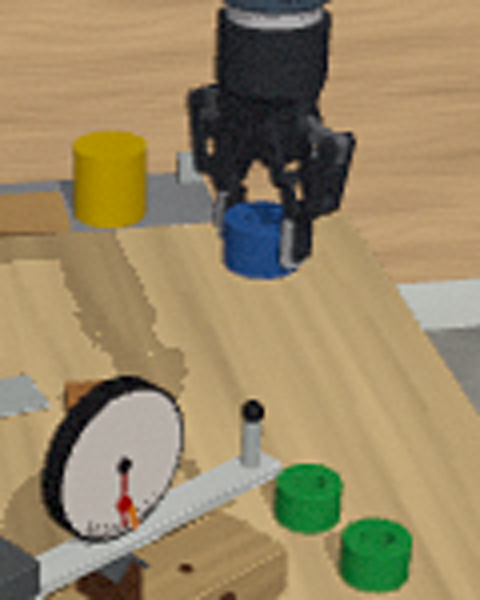

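The roll is lifted clear, with the ball free at side (373,172). Next I'll carry the roll over to the mat.

Call:
{"op": "apply_moves", "data": {"linear": [[0.02,-0.008,0],[0.06,-0.026,0],[0.1,-0.043,0],[0.14,-0.06,0],[0.18,-0.078,0],[0.22,-0.095,0],[0.26,-0.112,0],[0.3,-0.13,0],[0.335,-0.145,0],[0.36,-0.156,0]], "dr": [[0,0,0],[0,0,0],[0,0,0],[0,0,0],[0,0,0],[0,0,0],[0,0,0],[0,0,0],[0,0,0],[0,0,0]], "jaw": [0.05,0.05,0.05,0.05,0.05,0.05,0.05,0.05,0.05,0.05]}}

```text
t: 7.3
eef_pos: [0.4601, -0.2621, 0.2866]
eef_rot: [-0.0, -0.282, 0.959, -0.0]
force: [-0.2, -0.4, -1.1]
width: 0.0542
finger_force: 30.2
```

Call:
{"op": "apply_moves", "data": {"linear": [[0.015,-0.006,0],[0.025,-0.01,0],[0.03,-0.0125,0.02],[0.03,-0.0125,0.05],[0.03,-0.0125,0.09],[0.03,-0.0125,0.13],[0.03,-0.0125,0.17],[0.03,-0.0125,0.2],[0.03,-0.0125,0.22],[0.03,-0.0125,0.23]], "dr": [[0,0,0],[0,0,0],[0,0,0],[0,0,0],[0,0,0],[0,0,0],[0,0,0],[0,0,0],[0,0,0],[0,0,0]], "jaw": [0.05,0.05,0.05,0.05,0.05,0.05,0.05,0.05,0.05,0.05]}}

```text
t: 8.3
eef_pos: [0.4426, -0.2857, 0.0544]
eef_rot: [-0.001, -0.283, 0.959, 0.001]
force: [-1.4, -0.4, -0.9]
width: 0.0544
finger_force: 30.2
```

```bash
python3 -c "
from h import *
plan([.443,-.287,.0105],gx)
s=grab_frame('side')
cv2.imwrite('pics/a4.png',cv2.resize(s[200:350,230:390],None,fx=4,fy=4,interpolation=2))"
```

```text
t 8.3 tcp [ 0.4426 -0.2857  0.0544] shift [ 0.0004 -0.0015  0.0438] turn [ 0.0032 -0.0005 -0.0012] w 0.054391341406376234 F [-1.45 -0.43 -0.87] j6 [-0.79  0.41  1.81  0.    0.93 -2.93]
```

View pics/a4.png

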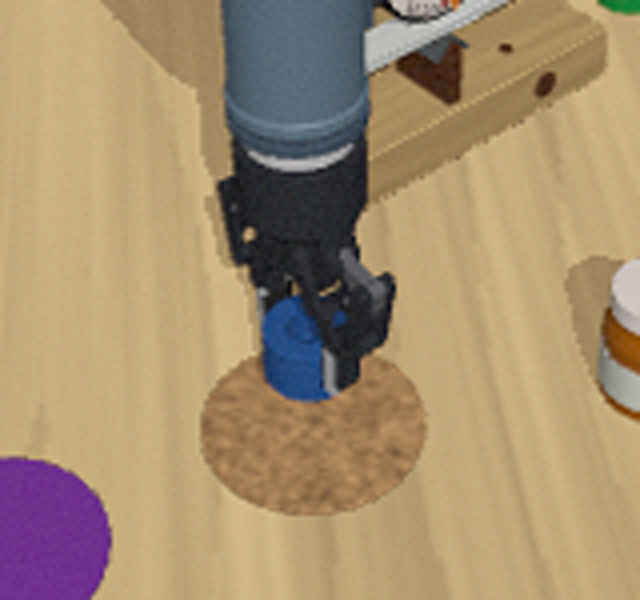

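The roll hangs centred above the cork mat (crop 312,430). Lowering and releasing.

Call:
{"op": "apply_moves", "data": {"linear": [[0,-0.001,0.008],[0,-0.001,0.018],[0,-0.001,0.026],[0,-0.001,0.033],[0,-0.001,0.038],[0,-0.001,0.042],[0,-0.001,0.0445],[0,-0.001,0.0445],[0,-0.001,0.0445],[0,-0.001,0.0445]], "dr": [[0,0,0],[0,0,0],[0,0,0],[0,0,0],[0,0,0],[0,0,0],[0,0,0],[0,0,0],[0,0,0],[0,0,0]], "jaw": [0.05,0.05,0.05,0.05,0.05,0.05,0.05,0.05,0.05,0.05]}}

```text
t: 9.35
eef_pos: [0.444, -0.2879, 0.0121]
eef_rot: [0.0, -0.283, 0.959, -0.0]
force: [1.3, 0.4, -0.3]
width: 0.0541
finger_force: 30.2
```

Call:
{"op": "apply_moves", "data": {"linear": [[0,0,0],[0,0,0],[0,0,0],[0,0,0],[0,0,0],[0,0,0],[0,0,-0.003],[0,0,-0.008],[0,0,-0.015],[0,0,-0.025]], "dr": [[0,0,0],[0,0,0],[0,0,0],[0,0,0],[0,0,0],[0,0,0],[0,0,0],[0,0,0],[0,0,0],[0,0,0]], "jaw": [0.06,0.065,0.07,0.075,0.08,0.085,0.085,0.085,0.085,0.085]}}

```text
t: 10.35
eef_pos: [0.4437, -0.2877, 0.0374]
eef_rot: [-0.0, -0.283, 0.959, 0.0]
force: [0.3, 0.1, -0.2]
width: 0.0849
finger_force: 0.0
```

Call:
{"op": "apply_moves", "data": {"linear": [[0,0,-0.02],[0,0,-0.045],[0,0,-0.08],[0,0,-0.12],[0,0,-0.16],[0,0,-0.2],[0,0,-0.225],[0,0,-0.235],[0,0,-0.235],[0,0,-0.235]], "dr": [[0,0,0],[0,0,0],[0,0,0],[0,0,0],[0,0,0],[0,0,0],[0,0,0],[0,0,0],[0,0,0],[0,0,0]], "jaw": [0.085,0.085,0.085,0.085,0.05,0.02,0,0,0,0]}}

```text
t: 11.35
eef_pos: [0.4432, -0.2872, 0.2706]
eef_rot: [-0.001, -0.283, 0.959, 0.001]
force: [0.4, 0.3, -1.5]
width: 0.0002
finger_force: 0.0
```

```bash
python3 -c "
from h import *
plan([*post,.27],gx)
s=grab_frame('side')
B=([100,120,40],[125,255,255])
c=blob(s,*B,(270,260,350,340));x,y,w,h=cv2.boundingRect(c);print(x,y,w,h,'centre',onz('side',x+w/2,y+h/2,.023),'proj of ideal',proj('side',[[.443,-.287,.005],[.443,-.287,.041]]))
print('ball expect',proj('side',[*post,.158]))
"
```

```text
t 11.35 tcp [ 0.4432 -0.2872  0.2706] shift [-0.3897  0.1689  0.0007] turn [ 0.002  -0.0005 -0.0018] w 0.00019342727306813075 F [ 0.38  0.26 -1.48] j6 [-0.79  0.2   1.52 -0.    1.43 -2.93]
297 287 23 27 centre [ 0.44490427 -0.28897652  0.023     ] proj of ideal [[307.89401825 305.16159336]
 [307.39007684 294.71666567]]
ball expect [[372.8945487  172.70664798]]
```

The roll lies on the mat within about 3 mm of its centre. Moving back above the post with the fingers shut.

Call:
{"op": "apply_moves", "data": {"linear": [[-0.02,0.009,0],[-0.06,0.026,0],[-0.1,0.043,0],[-0.14,0.061,0],[-0.18,0.078,0],[-0.22,0.095,0],[-0.26,0.113,0],[-0.3,0.13,0],[-0.34,0.147,0],[-0.375,0.162,0]], "dr": [[0,0,0],[0,0,0],[0,0,0],[0,0,0],[0,0,0],[0,0,0],[0,0,0],[0,0,0],[0,0,0],[0,0,0]], "jaw": [0,0,0,0,0,0,0,0,0,0]}}

```text
t: 12.4
eef_pos: [0.6711, 0.0539, 0.2691]
eef_rot: [-0.002, -0.283, 0.959, 0.001]
force: [0.6, -1.4, 0.3]
width: 0.0003
finger_force: 0.0
```

Call:
{"op": "apply_moves", "data": {"linear": [[-0.01,0.004,0],[-0.015,0.007,0.005],[-0.015,0.007,0.015],[-0.015,0.007,0.03],[-0.015,0.007,0.045],[-0.015,0.007,0.06],[-0.015,0.007,0.075],[-0.015,0.007,0.085],[-0.015,0.007,0.09],[-0.015,0.007,0.09]], "dr": [[0,0,0],[0,0,0],[0,0,0],[0,0,0],[0,0,0],[0,0,0],[0,0,0],[0,0,0],[0,0,0],[0,0,0]], "jaw": [0,0,0,0,0,0,0,0,0,0]}}

```text
t: 13.4
eef_pos: [0.6791, 0.0649, 0.1809]
eef_rot: [-0.001, -0.282, 0.959, 0.0]
force: [0.7, -0.1, 0.3]
width: -0.0001
finger_force: 0.0
```

```bash
python3 -c "
from h import *
plan([*post,.167],gx)
s=grab_frame('side')
o=post-.14*gy
for th in (0,.05,.1,.15,.19,.23):
  a=np.arctan2(68,140)-th; print(th,'tool dy-out',round(.1556*np.cos(a)-.14,4),'top z',round(.09+.1556*np.sin(a)+.009,4))
print('tool x in world',toolR(monitor.get_state()['eef_rot']).apply([1,0,0]),gy)
cv2.imwrite('pics/a5.png',cv2.resize(s[110:220,310:410],None,fx=5,fy=5,interpolation=2))"
```

```text
t 13.4 tcp [0.6791 0.0649 0.1809] shift [-0.0005  0.0009  0.0139] turn [ 0.0009 -0.0015 -0.0028] w -6.72249159449032e-05 F [ 0.66 -0.09  0.31] j6 [-0.07  0.53  1.25 -0.    1.36 -2.21]
0 tool dy-out -0.0 top z 0.167
0.05 tool dy-out 0.0032 top z 0.1599
0.1 tool dy-out 0.0061 top z 0.1527
0.15 tool dy-out 0.0086 top z 0.1453
0.19 tool dy-out 0.0103 top z 0.1393
0.23 tool dy-out 0.0118 top z 0.1333
tool x in world [-8.40548202e-01 -5.41736690e-01  2.81343117e-04] [0.8391923  0.54383479]
```

View pics/a5.png

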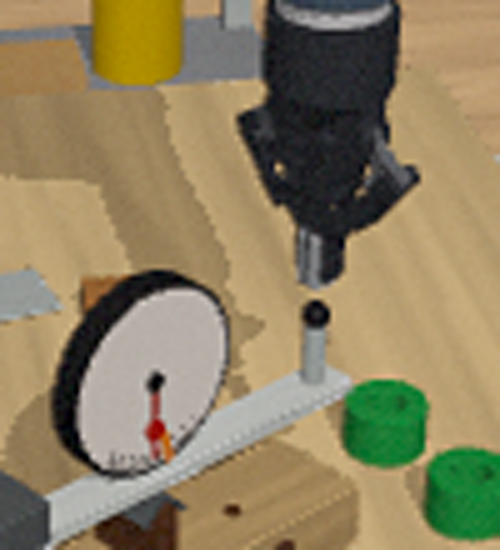

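The fingertips are directly above the ball (crop 318,285 against 316,313). Pressing along the arc, first to about 0.12 rad.

Call:
{"op": "apply_moves", "data": {"linear": [[0,0.001,0.005],[0,0.001,0.01],[-0.0005,0.001,0.013],[-0.001,0.001,0.015],[-0.0023,0.001,0.018],[-0.0036,0.001,0.021],[-0.005,0.001,0.024],[-0.006,0.001,0.027],[-0.0072,0.001,0.03],[-0.0075,0.001,0.031]], "dr": [[0,0,0],[0,0,0],[0,0,0],[0,0,0],[0,0,0],[0,0,0],[0,0,0],[0,0,0],[0,0,0],[0,0,0]], "jaw": [0,0,0,0,0,0,0,0,0,0]}}

```text
t: 14.45
eef_pos: [0.6861, 0.071, 0.1507]
eef_rot: [0.001, -0.283, 0.959, 0.0]
force: [2.4, 0.2, 1.9]
width: 0.0
finger_force: 1.3
```

```bash
cat >> h.py <<'E'
def dial(s):
    """mark, pointer angles (world, in the dial plane) from orange/red pixels in the side view"""
    D=np.r_[post-.14*gy,.174]; X=np.r_[gx,0]; Pn=D+.013*X
    hsv=cv2.cvtColor(s,cv2.COLOR_BGR2HSV); c0,d0=None,None
    def pl(u,v):
        c,d=ray('side',u,v);P=c+d*np.dot(Pn-c,X)/np.dot(d,X)-D;return np.r_[P[:2]@gy,P[2]]
    out={}
    roi=np.zeros(hsv.shape[:2],np.uint8);cv2.circle(roi,(342,192),22,255,-1)
    for n,lo,hi in(('red',(0,150,90),(6,255,255)),('red2',(174,150,90),(180,255,255)),('orange',(9,150,120),(20,255,255)),('black',(0,0,0),(180,255,50))):
        m=cv2.inRange(hsv,lo,hi)&roi;v,u=np.nonzero(m)
        if len(u): out[n]=(len(u),np.mean(u).round(1),np.mean(v).round(1),pl(u.mean(),v.mean()).round(4))
    return out,pl
E
python3 -c "
from h import *
plan([*post,.167],gx)
s=grab_frame('side')
o,pl=dial(s);print(o);print(dial(cv2.imread('pics/side0.png'))[0])
cv2.imwrite('pics/a6.png',cv2.resize(s[160:220,310:400],None,fx=8,fy=8,interpolation=2))"
```

```text
t 14.45 tcp [0.6861 0.071  0.1507] shift [ 0.0087 -0.0003 -0.0163] turn [-0.0002  0.0011 -0.0016] w 4.566570036847023e-05 F [2.42 0.19 1.91] j6 [-0.06  0.56  1.27  0.    1.31 -2.2 ]
{'red': (15, np.float64(343.0), np.float64(193.0), array([ 0.0074, -0.0248])), 'red2': (1, np.float64(343.0), np.float64(197.0), array([ 0.0076, -0.0384])), 'orange': (6, np.float64(344.2), np.float64(199.2), array([ 0.0122, -0.0478])), 'black': (134, np.float64(328.4), np.float64(185.5), array([-0.0464,  0.0226]))}
{'red': (14, np.float64(340.6), np.float64(195.0), array([-0.0015, -0.0276])), 'red2': (1, np.float64(341.0), np.float64(200.0), array([-0.    , -0.0452])), 'orange': (7, np.float64(343.0), np.float64(198.9), array([ 0.0077, -0.0447])), 'black': (131, np.float64(326.1), np.float64(187.4), array([-0.0548,  0.02  ]))}
```

View pics/a6.png

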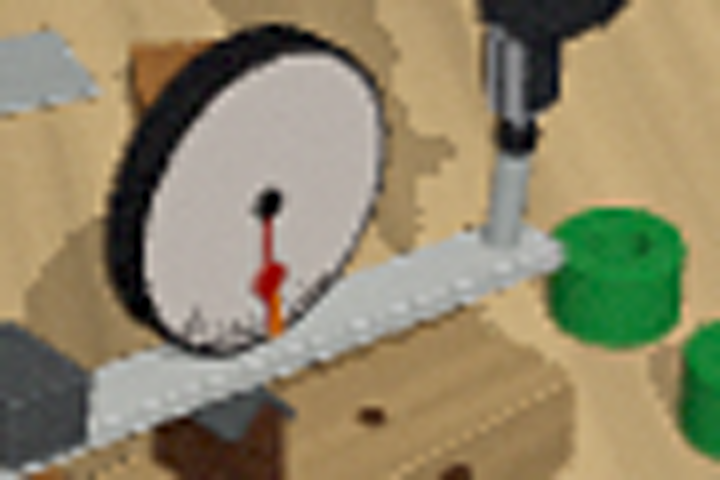

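The finger bears on the ball, and the gauge has tipped without leaving the rib. The pointer is just left of the orange mark (red at 343,193, orange at 344.2,199.2). Pressing about 11 mm further along the arc.

Call:
{"op": "apply_moves", "data": {"linear": [[-0.0005,0,0.0015],[-0.001,0,0.003],[-0.0015,0,0.0045],[-0.002,0,0.006],[-0.0025,0,0.0075],[-0.003,0,0.009],[-0.0033,0,0.01],[-0.0035,0,0.0105],[-0.0035,0,0.0105],[-0.0035,0,0.0105]], "dr": [[0,0,0],[0,0,0],[0,0,0],[0,0,0],[0,0,0],[0,0,0],[0,0,0],[0,0,0],[0,0,0],[0,0,0]], "jaw": [0,0,0,0,0,0,0,0,0,0]}}

```text
t: 15.5
eef_pos: [0.6883, 0.0725, 0.1402]
eef_rot: [-0.0, -0.283, 0.959, 0.0]
force: [1.5, 0.4, 2.5]
width: -0.0002
finger_force: 1.0
```

Call:
{"op": "apply_moves", "data": {"linear": [[0,0,0],[0,0,0],[0,0,0],[0,0,0],[0,0,0],[0,0,0],[0,0,0],[0,0,0],[0,0,0],[0,0,0]], "dr": [[0,0,0],[0,0,0],[0,0,0],[0,0,0],[0,0,0],[0,0,0],[0,0,0],[0,0,0],[0,0,0],[0,0,0]], "jaw": [0,0,0,0,0,0,0,0,0,0]}}

```text
t: 16.5
eef_pos: [0.6884, 0.0725, 0.1402]
eef_rot: [-0.0, -0.283, 0.959, 0.0]
force: [0.1, 0.2, 1.3]
width: 0.0003
finger_force: 0.9
```

```bash
python3 -c "
from h import *
plan([*post,.167],gx)
fs=[grab_frame('side') for _ in range(8)];s=np.mean(fs,0).astype('uint8')
print(dial(s)[0])
a=np.arctan2(68,140)
z=monitor.get_state()['eef_pos'][2]; print('theta',a-np.arcsin((z-.009-.09)/.1556))
cv2.imwrite('pics/a7.png',cv2.resize(s[175:210,325:365],None,fx=16,fy=16,interpolation=2))"
```

```text
t 16.5 tcp [0.6884 0.0725 0.1402] shift [ 0.0114 -0.0004 -0.0268] turn [ 0.0001 -0.0003 -0.0018] w 0.0002795721427177086 F [0.13 0.2  1.29] j6 [-0.06  0.58  1.28 -0.    1.29 -2.2 ]
{'red': (10, np.float64(344.8), np.float64(193.9), array([ 0.0144, -0.0308])), 'orange': (6, np.float64(344.8), np.float64(199.3), array([ 0.0148, -0.0495])), 'black': (149, np.float64(330.4), np.float64(185.2), array([-0.0395,  0.0207]))}
theta 0.18383245568003131
```

View pics/a7.png

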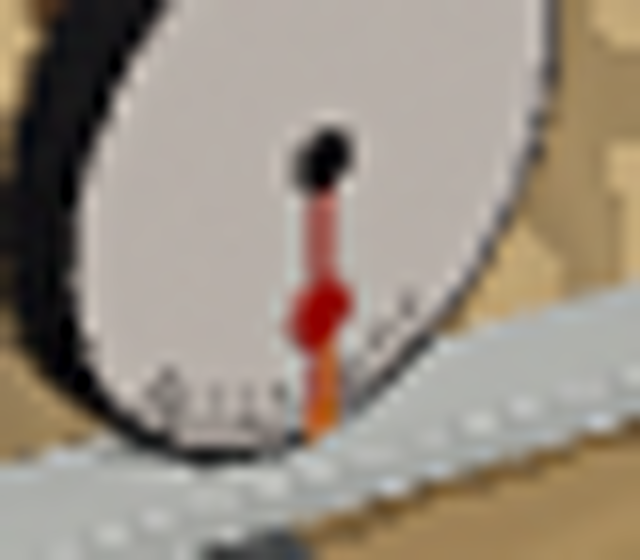

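The needle lies over the orange band, slightly left of its middle (needle at about 315, band 305–340 in the crop). I'll press a small extra 1.5 mm and let it settle.

Call:
{"op": "apply_moves", "data": {"linear": [[-0.0002,0,0.0005],[-0.0003,0,0.001],[-0.0004,0,0.0015],[-0.0004,0,0.0015],[-0.0004,0,0.0015],[-0.0004,0,0.0015],[-0.0004,0,0.0015],[-0.0004,0,0.0015],[-0.0004,0,0.0015],[-0.0004,0,0.0015]], "dr": [[0,0,0],[0,0,0],[0,0,0],[0,0,0],[0,0,0],[0,0,0],[0,0,0],[0,0,0],[0,0,0],[0,0,0]], "jaw": [0,0,0,0,0,0,0,0,0,0]}}

```text
t: 17.9
eef_pos: [0.6888, 0.0727, 0.1389]
eef_rot: [0.0, -0.283, 0.959, -0.0]
force: [-0.4, -0.5, 0.6]
width: 0.0
finger_force: 0.8
```

Call:
{"op": "apply_moves", "data": {"linear": [[0,0,0],[0,0,0],[0,0,0],[0,0,0],[0,0,0],[0,0,0],[0,0,0],[0,0,0],[0,0,0],[0,0,0]], "dr": [[0,0,0],[0,0,0],[0,0,0],[0,0,0],[0,0,0],[0,0,0],[0,0,0],[0,0,0],[0,0,0],[0,0,0]], "jaw": [0,0,0,0,0,0,0,0,0,0]}}

```text
t: 18.9
eef_pos: [0.6888, 0.0728, 0.1388]
eef_rot: [0.0, -0.283, 0.959, 0.0]
force: [-1.1, -0.1, 1.3]
width: 0.0003
finger_force: 0.8
```

```bash
python3 -c "
from h import *
plan([*post,.167],gx)
fs=[grab_frame('side') for _ in range(8)];s=np.mean(fs,0).astype('uint8')
print(dial(s)[0])
s0=cv2.imread('pics/side0.png')
for i in (s0,s):
  for v in range(197,203): print(v,[tuple(int(k) for k in i[v,u]) for u in range(341,348)])
"
```

```text
t 18.9 tcp [0.6888 0.0728 0.1388] shift [ 0.0119 -0.0004 -0.0282] turn [ 0.      0.     -0.0018] w 0.00026988651281733894 F [-1.1  -0.08  1.34] j6 [-0.06  0.58  1.28  0.    1.29 -2.2 ]
{'red': (16, np.float64(344.9), np.float64(192.5), array([ 0.0146, -0.0262])), 'orange': (4, np.float64(344.8), np.float64(200.2), array([ 0.0145, -0.0526])), 'black': (150, np.float64(330.4), np.float64(185.3), array([-0.0394,  0.0202]))}
197 [(7, 15, 135), (5, 75, 174), (30, 109, 184), (98, 105, 128), (162, 165, 173), (112, 115, 124), (55, 58, 60)]
198 [(89, 93, 153), (70, 111, 169), (0, 91, 178), (169, 170, 182), (116, 119, 126), (59, 59, 61), (97, 101, 101)]
199 [(90, 93, 155), (101, 132, 175), (22, 94, 177), (89, 113, 152), (97, 101, 111), (91, 91, 92), (169, 173, 173)]
200 [(51, 49, 121), (99, 129, 169), (12, 91, 174), (35, 88, 150), (87, 90, 100), (172, 175, 171), (176, 179, 178)]
201 [(64, 68, 106), (127, 141, 161), (53, 101, 178), (97, 133, 180), (172, 177, 177), (175, 178, 176), (171, 174, 173)]
202 [(110, 114, 119), (57, 53, 51), (75, 108, 147), (168, 174, 171), (175, 177, 173), (171, 175, 173), (188, 188, 189)]
197 [(169, 176, 183), (171, 178, 184), (179, 185, 186), (97, 111, 164), (49, 77, 167), (133, 139, 152), (141, 145, 151)]
198 [(170, 177, 185), (169, 175, 182), (176, 182, 185), (95, 110, 166), (47, 77, 167), (99, 103, 123), (135, 139, 144)]
199 [(166, 173, 180), (116, 120, 126), (168, 173, 175), (97, 111, 168), (44, 92, 175), (137, 142, 157), (110, 113, 117)]
200 [(145, 150, 158), (140, 144, 150), (145, 147, 149), (76, 122, 181), (0, 92, 187), (91, 99, 126), (107, 108, 107)]
201 [(132, 137, 145), (140, 145, 151), (142, 145, 148), (55, 101, 180), (32, 95, 186), (83, 88, 113), (168, 172, 167)]
202 [(107, 112, 118), (97, 101, 107), (56, 56, 55), (80, 114, 156), (172, 175, 174), (179, 181, 176), (173, 177, 174)]
```

The needle and the orange band now share columns 344–345, with orange on both sides. The push is steady at about 1 N, so I'm handing in.

```bash
python3 -c "
from h import *
print(job.close_job())"
```

```text
the job is handed in; nothing more can be done
None
```

I handed the job in at about 19 s; no verdict came back. The roll measured about 3 mm from the mat's centre after I let go, and the fingers are still pressing the post's ball with about 1 N, the pointer on the orange mark as far as the camera shows.

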